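# Unload two forged hub blanks from the die into the empty pockets of a flap-covered crate

## Task

Two hub blanks lie in the forging die; store each of them, upright, in an empty pocket of the parts crate. The dust flaps hide which of the pockets are taken, so before taking anything out of the die push the closed fingers down through the middle of the flaps, pocket by pocket, until you find one where they sink at least 20 mm deeper than a stored hub would let them. Set each hub down on the floor of its own pocket instead of dropping it, let the flaps close over it, and leave the rusty cup and the grease tin where they stand.

Things in the scene. Friction and masses are not known exactly. Their poses are not given: they have to be found in the camera images.
- crate: fixed sheet-steel parts crate, 158 (x) x 215 (y) x 64 mm high; origin at the centre of its underside. Walls and floor 5 mm thick; 3 (along x) by 2 (along y) pockets, each closed by two sprung dust flaps that meet in its middle, 2 mm below the rim. Four pockets, unknown which, already hold a hub like those in the die; two are empty
- pocket_1 (a point): middle of pocket 1's floor (59 mm below the rim), at x -51, y 52.5 mm in the crate's frame, same axes. Clear inside: 46 (x) x 100 mm (y). If taken, a hub stands within 5 mm of the middle, its top 36 mm above the floor; if empty there is only a 1 mm pad. Floor ribs 5 mm high fence a 41 (x) x 42 mm (y) space for the hub's flange
- pocket_2 (a point): middle of pocket 2's floor (59 mm below the rim), at x -51, y -52.5 mm in the crate's frame, same axes. Clear inside: 46 (x) x 100 mm (y). If taken, a hub stands within 5 mm of the middle, its top 36 mm above the floor; if empty there is only a 1 mm pad. Floor ribs 5 mm high fence a 41 (x) x 42 mm (y) space for the hub's flange
- pocket_3 (a point): middle of pocket 3's floor (59 mm below the rim), at x 0, y 52.5 mm in the crate's frame, same axes. Clear inside: 46 (x) x 100 mm (y). If taken, a hub stands within 5 mm of the middle, its top 36 mm above the floor; if empty there is only a 1 mm pad. Floor ribs 5 mm high fence a 41 (x) x 42 mm (y) space for the hub's flange
- pocket_4 (a point): middle of pocket 4's floor (59 mm below the rim), at x 0, y -52.5 mm in the crate's frame, same axes. Clear inside: 46 (x) x 100 mm (y). If taken, a hub stands within 5 mm of the middle, its top 36 mm above the floor; if empty there is only a 1 mm pad. Floor ribs 5 mm high fence a 41 (x) x 42 mm (y) space for the hub's flange
- pocket_5 (a point): middle of pocket 5's floor (59 mm below the rim), at x 51, y 52.5 mm in the crate's frame, same axes. Clear inside: 46 (x) x 100 mm (y). If taken, a hub stands within 5 mm of the middle, its top 36 mm above the floor; if empty there is only a 1 mm pad. Floor ribs 5 mm high fence a 41 (x) x 42 mm (y) space for the hub's flange
- pocket_6 (a point): middle of pocket 6's floor (59 mm below the rim), at x 51, y -52.5 mm in the crate's frame, same axes. Clear inside: 46 (x) x 100 mm (y). If taken, a hub stands within 5 mm of the middle, its top 36 mm above the floor; if empty there is only a 1 mm pad. Floor ribs 5 mm high fence a 41 (x) x 42 mm (y) space for the hub's flange
- flap_1a (a joint): dust flap of pocket 1, 22 mm wide, 97 mm long, hinged along the top of the pocket's -x wall; 0 = closed (level), 1.53 rad = hanging straight down inside. A light spring (under 1 N at its edge) closes it by itself
- flap_1b (a joint): dust flap of pocket 1, 22 mm wide, 97 mm long, hinged along the top of the pocket's +x wall; 0 = closed (level), 1.53 rad = hanging straight down inside. A light spring (under 1 N at its edge) closes it by itself
- flap_2a (a joint): dust flap of pocket 2, 22 mm wide, 97 mm long, hinged along the top of the pocket's -x wall; 0 = closed (level), 1.53 rad = hanging straight down inside. A light spring (under 1 N at its edge) closes it by itself
- flap_2b (a joint): dust flap of pocket 2, 22 mm wide, 97 mm long, hinged along the top of the pocket's +x wall; 0 = closed (level), 1.53 rad = hanging straight down inside. A light spring (under 1 N at its edge) closes it by itself
- flap_3a (a joint): dust flap of pocket 3, 22 mm wide, 97 mm long, hinged along the top of the pocket's -x wall; 0 = closed (level), 1.53 rad = hanging straight down inside. A light spring (under 1 N at its edge) closes it by itself
- flap_3b (a joint): dust flap of pocket 3, 22 mm wide, 97 mm long, hinged along the top of the pocket's +x wall; 0 = closed (level), 1.53 rad = hanging straight down inside. A light spring (under 1 N at its edge) closes it by itself
- flap_4a (a joint): dust flap of pocket 4, 22 mm wide, 97 mm long, hinged along the top of the pocket's -x wall; 0 = closed (level), 1.53 rad = hanging straight down inside. A light spring (under 1 N at its edge) closes it by itself
- flap_4b (a joint): dust flap of pocket 4, 22 mm wide, 97 mm long, hinged along the top of the pocket's +x wall; 0 = closed (level), 1.53 rad = hanging straight down inside. A light spring (under 1 N at its edge) closes it by itself
- flap_5a (a joint): dust flap of pocket 5, 22 mm wide, 97 mm long, hinged along the top of the pocket's -x wall; 0 = closed (level), 1.53 rad = hanging straight down inside. A light spring (under 1 N at its edge) closes it by itself
- flap_5b (a joint): dust flap of pocket 5, 22 mm wide, 97 mm long, hinged along the top of the pocket's +x wall; 0 = closed (level), 1.53 rad = hanging straight down inside. A light spring (under 1 N at its edge) closes it by itself
- flap_6a (a joint): dust flap of pocket 6, 22 mm wide, 97 mm long, hinged along the top of the pocket's -x wall; 0 = closed (level), 1.53 rad = hanging straight down inside. A light spring (under 1 N at its edge) closes it by itself
- flap_6b (a joint): dust flap of pocket 6, 22 mm wide, 97 mm long, hinged along the top of the pocket's +x wall; 0 = closed (level), 1.53 rad = hanging straight down inside. A light spring (under 1 N at its edge) closes it by itself
- die: fixed lower half of a forging die: block 168 (x) x 92 (y) mm on a 196 x 104 x 16 mm bolster, flat face 44 mm above the bench; origin at the centre of its underside. Two guide pillars 17 mm thick (collar 25 mm) stand 45 mm above the face at (70, 32) and (-70, -32) mm. Two round cavities 34 mm wide, 6 mm deep, at x -40 and +40, y 0, hold the hubs
- hub_1_mid (a point): centre, half-way up, of loose forged steel hub blank 1, 0.11 to 0.2 kg, which starts in the die's cavity at -x: round flange 32 mm wide, 8 mm high, with a round neck 22 mm wide on it, 36 mm high in all (this point is 18 mm above its underside). z is its axis. Grip the neck near its top: the pocket is deep
- hub_2_mid (a point): centre, half-way up, of loose forged steel hub blank 2, 0.11 to 0.2 kg, which starts in the die's cavity at +x: round flange 32 mm wide, 8 mm high, with a round neck 22 mm wide on it, 36 mm high in all (this point is 18 mm above its underside). z is its axis. Grip the neck near its top: the pocket is deep
- cup_mid (a point): bystander: rusty tin cup with stubs in it, 70 mm wide, 114 mm high, loose; point at its centre
- tin_mid (a point): bystander: round grease tin, 67 mm wide, 60 mm high, loose; point at its centre
Things that resemble listed ones, but are neither listed nor needed, are in the scene too. What is shaped like the part that bears hub_2_mid but orange or white is not meant.

How it is judged:
By the outcome, as a careful person would: the job done as asked, in the order asked, and still so for the second after the job is handed in, with the robot touching nothing.
It also fails if it takes over 72 s, if anything falls off the work surface, if the arm or the gripper's body presses on something with over 40 N, if the wrist force passes 120 N, or if a joint passes its speed limit or range.

## Robot

A 6-joint arm with a two-finger parallel gripper is mounted at the origin on the work surface; the furniture and walls round the work are solid. World frame = base frame: x ahead of the robot, y to its left, z up, the work surface at z = 0. Lengths are in m, angles in rad, forces in N, time in s.
With the tool pointing down it reaches from about 0.325 to 0.9 m from the base axis. Payload 6.1 kg.
Tool frame: the origin (TCP) lies between the finger pads; the fingertips stand 8 mm ahead of it and the grasp point (between the pads) lies 11 mm behind it (manip.nose_length is the distance from the TCP to the fingertips, in m); z points along the fingers, y is the direction in which the jaws open and shut (so a half turn about z gives the same grasp; the last joint's range is limited). The gripper opens to 87 mm and grips with 3 to 60 N. Pads are 19 mm wide; open, the fingers measure 117 mm over their backs; the gripper's body (75 mm by 190 mm) begins 51 mm behind the grasp point.
Start: joints at [-1.238, 0.22, 1.526, -0, 1.395, -0.126], TCP at [0.277, -0.56, 0.231] pointing down, gripper open.
Joint ranges: [-2.98, 2.98], [-0.91, 2.08], [0.09, 2.57], [-1.24, 4.39], [0.2, 2.65], [-2.68, 2.68]. Speed limits (rad/s): [2.57, 2.57, 3.01, 3.14, 3.14, 3.14].

## Interface

Orientations are given as a rotation vector (axis times angle).
In Python, from station import manip, imaging, models gives the robot as it stands.
- The arm moves only by the tool drive_tool, never from a script. Its argument "deltas" is text: rows parted by semicolons, each of 7 numbers parted by spaces: the shift along the tool's x, y, z in units of 200 mm (1.0 is 200 mm), then the turn, a rotation vector about the tool's x, y, z in units of 45 degrees (1.0 is 45 degrees), then the opening, from 0 (shut) to 1 (fully open). In form: dx dy dz ax ay az jaw; .... A call has 1 to 5 rows; each row is the pose to reach, as a shift and turn from the pose commanded when the call began, along the tool's axes at that moment; what a row does not reach only later rows make up. A row lasts 1/10 s, in which the tool goes at most 50 mm and 8.59 degrees, less where a joint would pass 70% of its speed; a pose out of reach is approached as far as the arm can. A call with a number of a shift or a turn outside -1 to 1 is refused whole. A call with a gripper value outside its range is refused whole. The fingers move at their own pace and stop on an object; "newtons" is the grip in N (left out, the last holds). Time passes only in rows, so rows that repeat a pose let the fingers close. It gives the time, the measured TCP pose, the force and the opening at its end, in the units of the state.
- manip.get_obs(): the state, without advancing time (a new reading comes with each control period).
- imaging.camera(name): name is "scene" or "top" or "wrist"; returns a dict with "pixels" (384x512x3 uint8, red, green, blue), "K" (3x3 intrinsics, pixels), "rvec" (rotation vector, rad) and "tvec" (3), from world to camera coordinates, as OpenCV has them. Camera axes: x right, y down, z forward; pixel columns grow to the right and rows downward; lengths in m; the calibration is good to about 2 mm. A picture is of the moment at which its call begins. There is no depth.
- manip.close_job(): hands the job in, once; it reports no verdict.
Trained networks look in a picture, given as the dict that the camera call returned (one of the last four; its "shot" number tells which), for a name from the list of things; names that differ only in an ending like _2 or _b are one class to them, and where a whole thing is asked for, a point or a joint stands for the part that bears it (a point fixed in the world has none). Each returns a list of dicts, best first, with "confidence" (0 to 1); they miss things now and then, are a little off and sometimes report something else, mostly with a low value. They report only what shows in the picture. A call takes as long as a camera call. They do not tell look-alikes from the thing itself.
- models.silhouettes(picture, thing): "pixels" (384x512 bool, what is visible of it) and "bbox" ([left, top, right, bottom] in pixels, round what is visible of it).
The state is a dict: "t": time; "qpos": joint angles; "joint_velocities": joint speeds; "effort": joint torques, N m; "position": TCP position; "tcp_rot": TCP orientation; "contact_force": force on the tool from outside, world axes, zero at the start; "torque": the same for the moment, N m; "finger_gap": finger opening in m.
Only numpy, scipy, OpenCV 4.12 (cv2) and the standard library are available. Lean on these libraries where they do the work, as an engineer would, in place of code of your own. Each camera call takes 0.05 s, during which the arm holds its last target. There are 200 camera calls.

## Working session

There is one attempt and no reset: what is moved stays moved. The work goes in short steps, Python scripts to look and compute and a tool call to move; the robot and the scene stay as the last step left them, time stands still between calls to the robot, and variables do not carry over. Pictures are saved under pics/ and viewed, about 8 in all and at most 12, crops included, and the job is handed in when it is done.

Besides the shell and the picture viewer there is one more tool, called after "Emit:" by a JSON object that holds its "fn" and its "kwargs", one argument or row to a line. drive_tool: Moves the arm, as the interface text tells. Shifts and turns lie within -1 to 1; 1 stands for 200 mm of shift or 45 degrees of turn. Its arguments: {"type":"object","properties":{"deltas":{"type":"string"},"newtons":{"type":"number"}},"required":["deltas"]}

```bash
mkdir -p pics; ls; cat > h.py <<'E'
import numpy as np, cv2
from station import manip, imaging, models
def cam(n): return imaging.camera(n)
def save(p,f): cv2.imwrite(f,cv2.cvtColor(p,cv2.COLOR_RGB2BGR))
def proj(c,P): return cv2.projectPoints(np.float64(P).reshape(-1,1,3),np.float64(c["rvec"]),np.float64(c["tvec"]),np.float64(c["K"]),None)[0].reshape(-1,2)
def ray(c,uv,z):
    R=cv2.Rodrigues(np.float64(c["rvec"]))[0];o=-R.T@np.float64(c["tvec"]).ravel()
    d=R.T@np.linalg.inv(c["K"])@np.array([uv[0],uv[1],1.]);return o+d*(z-o[2])/d[2]
E
python3 - <<'E'
from h import *
o=manip.get_obs();print({k:np.round(v,3) for k,v in o.items()})
a=cam("scene");b=cam("top")
for n,c in(("scene",a),("top",b)):
    for t in("crate","die","hub_1_mid","cup_mid","tin_mid"):
        print(n,t,[(np.array(d["bbox"]).astype(int).tolist(),round(d["confidence"],2)) for d in models.silhouettes(c,t)])
    R=cv2.Rodrigues(np.float64(c["rvec"]))[0];print(np.round(-R.T@np.ravel(c["tvec"]),3),np.round(R[2],2),c["K"][0][0])
import cv2
save(a["pixels"],"pics/s.png");save(b["pixels"],"pics/t.png")
np.savez("ab.npz",**{f"{n}_{k}":c[k] for n,c in(("s",a),("t",b)) for k in("pixels","K","rvec","tvec")})
E
```

```text
pics
{'t': np.float64(0.0), 'qpos': array([-1.238,  0.221,  1.528, -0.   ,  1.395, -0.126]), 'joint_velocities': array([-0.001,  0.002,  0.   , -0.001,  0.001, -0.001]), 'effort': array([-1.0000e-03, -4.9462e+01, -3.8738e+01,  7.0000e-02,  5.7000e-02,
       -0.0000e+00]), 'position': array([ 0.277, -0.56 ,  0.229]), 'tcp_rot': array([-3.057, -0.714,  0.   ]), 'contact_force': array([ 1.138, -0.311,  0.374]), 'torque': array([0.023, 0.036, 0.05 ]), 'finger_gap': np.float64(0.087)}
scene crate [([148, 166, 227, 213], 0.87)]
scene die [([253, 219, 325, 257], 0.7), ([173, 187, 196, 196], 0.7), ([185, 184, 206, 192], 0.32)]
scene hub_1_mid [([267, 218, 279, 234], 0.45)]
scene cup_mid [([252, 167, 277, 200], 0.61)]
scene tin_mid [([176, 207, 199, 236], 0.87)]
[-0.276 -0.801  0.643] [ 0.67  0.6  -0.44] 436.6698163800981
top crate [([111, 164, 211, 236], 0.91)]
top die [([283, 154, 367, 240], 0.72), ([111, 164, 207, 235], 0.68)]
top hub_1_mid []
top cup_mid [([214, 109, 246, 143], 0.68)]
top tin_mid [([212, 241, 241, 268], 0.85)]
[ 0.491 -0.067  0.902] [ 0.08  0.02 -1.  ] 351.5552234073343
```

View pics/s.png

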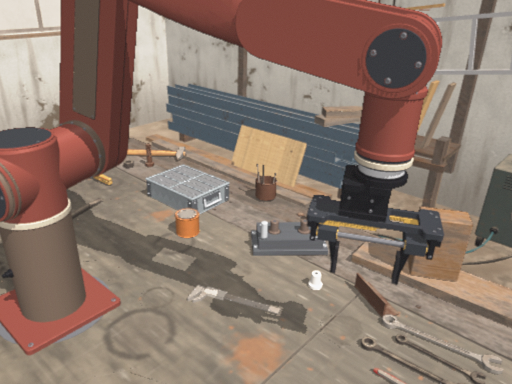

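View pics/t.png

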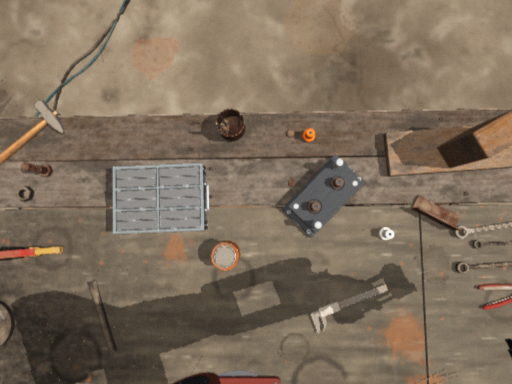

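The scene view shows the crate at (187,190), the die at (290,238), the tin at (187,222) and the cup at (265,185). In the top view the crate is at (160,200) and the die at (325,195), with two brown hubs at (337,183) and (315,207). The orange look-alike at (308,134) and the white one at (387,233) are not meant. Next I'll get rough positions.

```bash
python3 - <<'E'
from h import *
z=np.load("ab.npz");c={k:z["t_"+k] for k in("K","rvec","tvec")}
for uv,h in(((113,165),.064),((205,165),.064),((206,233),.064),((113,234),.064),((337,181),.074),((314,205),.074),((225,256),.06),((230,120),.114),((340,162),.089),((312,228),.089)): print(uv,np.round(ray(c,uv,h),3))
s=z["s_pixels"][150:270,130:340];t=z["t_pixels"][145:245,280:375]
s=cv2.resize(s,None,fx=2.2,fy=2.2,interpolation=3);t=cv2.resize(t,None,fx=3,fy=3,interpolation=3)
H=max(s.shape[0],t.shape[0]);o=np.zeros((H,s.shape[1]+t.shape[1],3),np.uint8);o[:s.shape[0],:s.shape[1]]=s;o[:t.shape[0],s.shape[1]:]=t;print(o.shape)
save(o,"pics/crop.png")
E
```

```text
(113, 165) [0.622 0.296 0.064]
(205, 165) [0.619 0.072 0.064]
(206, 233) [0.456 0.069 0.064]
(113, 234) [0.456 0.292 0.064]
(337, 181) [ 0.575 -0.242  0.074]
(314, 205) [ 0.519 -0.187  0.074]
(225, 256) [0.401 0.024 0.06 ]
(230, 120) [0.715 0.006 0.114]
(340, 162) [ 0.618 -0.247  0.089]
(312, 228) [ 0.466 -0.179  0.089]
(300, 747, 3)
```

View pics/crop.png

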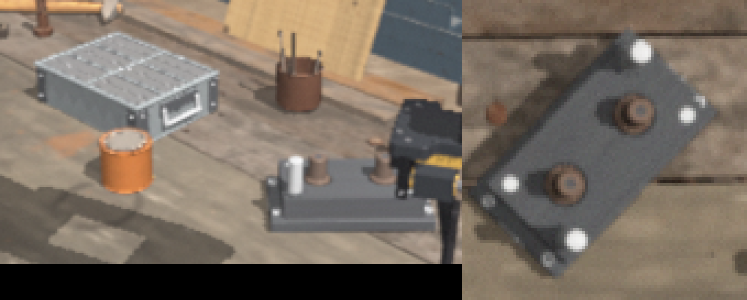

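Both brown hubs stand in the die, at crop positions (632,113) and (566,185). They fit the description, unlike the orange and white look-alikes. I'm setting out towards the die and crate with the tool turned square to the crate.

Emit:
{"fn": "drive_tool", "kwargs": {
  "deltas": "0.88 -0.53 -0.2 0 0 0.58 0;0.88 -0.53 -0.2 0 0 0.58 0;0.88 -0.53 -0.2 0 0 0.58 0;0.88 -0.53 -0.2 0 0 0.58 0;0.88 -0.53 -0.2 0 0 0.58 0",
  "newtons": 20
}}

```text
t: 1.1
position: [0.3903, -0.3841, 0.2723]
tcp_rot: [3.141, 0.011, 0.004]
contact_force: [0.5, -0.5, -0.6]
finger_gap: 0.0549
```

```bash
cat >> h.py <<'E'
from scipy.spatial.transform import Rotation as Ro
def go(tgt,yaw=None):
    """tool-axis deltas (in units) from measured pose; yaw = heading of tool x in deg"""
    o=manip.get_obs();R=Ro.from_rotvec(o["tcp_rot"]).as_matrix()
    d=R.T@(np.array(tgt)-o["position"])/.2
    y0=np.degrees(np.arctan2(R[1,0],R[0,0]))
    a=0 if yaw is None else -((yaw-y0+180)%360-180)/45
    print("t",round(float(o["t"]),2),"pos",np.round(o["position"],4),"yaw",round(y0,2),"tilt",np.round(R[:2,2],4),"q6",round(o["qpos"][5],2),"F",np.round(o["contact_force"],1),"| deltas",np.round(d,3),"az",round(a,3))
E
python3 -c "
from h import *
go([.5,-.215,.27],0)
c=cam('wrist');R=cv2.Rodrigues(np.float64(c['rvec']))[0];print(-R.T@np.ravel(c['tvec']),R[2],c['K'][0][0])"
```

```text
t 1.1 pos [ 0.3903 -0.3841  0.2723] yaw 0.41 tilt [ 0.0026 -0.0007] q6 0.64 F [ 0.5 -0.5 -0.6] | deltas [ 0.555 -0.841  0.012] az 0.009
[ 0.46659713 -0.38382302  0.42614142] [-0.27502638 -0.00297859 -0.96143207] 326.0626465250603
```

Emit:
{"fn": "drive_tool", "kwargs": {
  "deltas": "0.65 -0.84 -0.2 0 0 0 0;0.65 -0.84 -0.2 0 0 0 0;0.65 -0.84 -0.2 0 0 0 0;0.65 -0.84 -0.2 0 0 0 0;0.65 -0.84 -0.2 0 0 0 0"
}}

```text
t: 1.65
position: [0.5192, -0.217, 0.3114]
tcp_rot: [3.141, 0.01, 0.003]
contact_force: [1.1, -1.0, 0.5]
finger_gap: 0.0109
```

```bash
python3 - <<'E'
from h import *
go([.52,.182,.31],0)
c=cam('wrist');save(c["pixels"],"pics/w1.png")
np.savez("w1.npz",**{k:c[k] for k in("pixels","K","rvec","tvec")})
for t in("die","hub_1_mid"): print(t,[(np.array(d["bbox"]).astype(int).tolist(),round(d["confidence"],2)) for d in models.silhouettes(c,t)])
E
```

```text
t 1.65 pos [ 0.5192 -0.217   0.3114] yaw 0.36 tilt [ 0.0019 -0.0001] q6 1.03 F [ 1.1 -1.   0.5] | deltas [ 0.017 -1.995  0.007] az 0.008
die [([179, 52, 332, 205], 0.89)]
hub_1_mid [([220, 145, 244, 170], 0.91), ([0, 65, 53, 203], 0.34)]
```

View pics/w1.png

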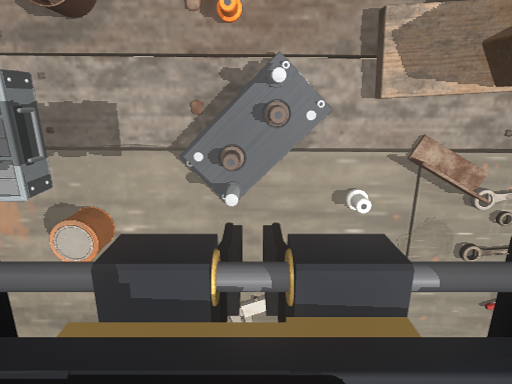

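Wrist view 1: the hub tops are at (277,112) and (232,156) in the die, and the guide pillars are at (279,74) and (232,199). On to the crate.

Emit:
{"fn": "drive_tool", "kwargs": {
  "deltas": "0 -1 0 0 0 0 0;0 -1 0 0 0 0 0;0 -1 0 0 0 0 0;0 -1 0 0 0 0 0"
}}

```text
t: 2.2
position: [0.5156, -0.0199, 0.3098]
tcp_rot: [3.141, -0.001, -0.002]
contact_force: [1.1, -1.1, -1.2]
finger_gap: 0.0002
```

Emit:
{"fn": "drive_tool", "kwargs": {
  "deltas": "-0.1 -1 0 0 0 0 0;-0.1 -1 0 0 0 0 0;-0.1 -1 0 0 0 0 0;-0.1 -1 0 0 0 0 0;-0.1 -1 0 0 0 0 0"
}}

```text
t: 2.7
position: [0.4949, 0.1838, 0.3098]
tcp_rot: [-3.14, -0.012, 0.002]
contact_force: [0.4, -0.3, 0.1]
finger_gap: 0.0003
```

```bash
python3 - <<'E'
from h import *
go([.52,.182,.31],0)
c=cam('wrist');save(c["pixels"],"pics/w2.png")
np.savez("w2.npz",**{k:c[k] for k in("pixels","K","rvec","tvec")})
m=models.silhouettes(c,"crate");print([(x["bbox"],x["confidence"]) for x in m])
for h in(.0,.064,): print(h,np.round(proj(c,[[.538+a*.079,.182+b*.1075,h] for a in(1,-1) for b in(1,-1)]),0).tolist())
E
```

```text
t 2.7 pos [0.4949 0.1838 0.3098] yaw 0.42 tilt [-0.0012  0.0011] q6 1.77 F [ 0.4 -0.3  0.1] | deltas [ 0.125  0.01  -0.001] az 0.009
[([152.1, 46.6, 346.8, 187.7], 0.88)]
0.0 [[173.0, 59.0], [335.0, 60.0], [180.0, 175.0], [327.0, 176.0]]
0.064 [[160.0, 53.0], [349.0, 54.0], [169.0, 187.0], [338.0, 188.0]]
```

View pics/w2.png

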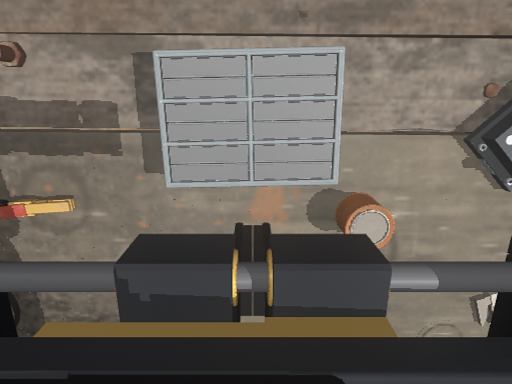

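Wrist view 2: the crate rim corners are at about (153,51), (345,46), (339,185) and (167,188), and all the flaps are closed. The two pocket columns lie along world y.

```bash
cat >fit.py <<'E'
from h import *
from scipy.optimize import least_squares
z=np.load("ab.npz");g=lambda p:{k:z[p+k] for k in("K","rvec","tvec","pixels")}
s,t,w1,w2=g("s_"),g("t_"),dict(np.load("w1.npz")),dict(np.load("w2.npz"))
# crate rim corners: (+x+y),(+x-y),(-x-y),(-x+y)
C=np.array([[.079,.1075],[.079,-.1075],[-.079,-.1075],[-.079,.1075]])
ob=[(w2,[(153,51),(345,46),(339.5,186),(167,188)],1),(t,[(113,165),(205,164.5),(206,233),(113,234)],.7),(s,[(181,165),(229,182.7),(190,200),(146.4,179.5)],.7)]
def P(p): c,n=np.cos(p[2]),np.sin(p[2]);return np.c_[C@np.array([[c,n],[-n,c]])+p[:2],np.full(4,p[3])]
for S in(ob,ob[:1],ob[:2]):
    f=lambda p:np.concatenate([((proj(c,P(p))-uv)*k).ravel() for c,uv,k in S])
    r=least_squares(f,[.538,.182,0,.064],loss="soft_l1");print(np.round(r.x,4),"yawdeg",round(np.degrees(r.x[2]),2),np.round(f(r.x),1).tolist())
for name,ob in(("hubFar(-y)",[(w1,(277,112)),(t,(339,181.5))]),("hubNear(+y)",[(w1,(231.5,156)),(t,(316,205.5))])):
    for c,uv in ob: print(name,np.round(ray(c,uv,.074),4))
    f=lambda p:np.concatenate([(proj(c,[p])-uv).ravel() for c,uv in ob]);r=least_squares(f,[.55,-.2,.07]);print(np.round(r.x,4),np.round(r.fun,1))
def patch(c,u,v,h=16,f=9):
    return cv2.resize(c["pixels"][int(v)-h:int(v)+h,int(u)-h:int(u)+h],None,fx=f,fy=f,interpolation=cv2.INTER_CUBIC)
row1=np.hstack([patch(w1,277,112,20,10)[:, :],patch(w1,232,156,20,10)])
save(row1,"pics/hubs.png")
E
python3 fit.py
```

```text
[0.541  0.1851 0.0287 0.0683] yawdeg 1.64 [1.0, 1.5, 0.6, 2.1, -1.3, -1.8, 0.2, -0.3, -0.2, 1.4, -2.6, -1.0, -2.1, -2.6, 0.1, -0.9, 1.3, -1.1, -0.3, -1.2, 1.3, -1.7, -0.4, -1.6]
[0.542  0.1851 0.0316 0.0722] yawdeg 1.81 [-0.2, 0.5, 1.4, 0.4, -0.3, -2.0, -0.4, 0.0]
[0.5416 0.1847 0.0286 0.0721] yawdeg 1.64 [0.4, 0.5, 1.9, 1.1, -0.2, -1.5, -0.2, 0.0, -0.5, 1.0, -2.7, -1.3, -2.2, -2.8, -0.3, -1.0]
hubFar(-y) [ 0.5779 -0.2462  0.074 ]
hubFar(-y) [ 0.5738 -0.2467  0.074 ]
[ 0.5769 -0.2477  0.0608] [ 0.4  0.4 -0.8 -0.7]
hubNear(+y) [ 0.5257 -0.1925  0.074 ]
hubNear(+y) [ 0.518  -0.1914  0.074 ]
[ 0.5212 -0.1919  0.053 ] [ 0.6  0.6 -1.1 -1. ]
```

Emit:
{"fn": "drive_tool", "kwargs": {
  "deltas": "-0.03 -0.26 0.9 0 0 -0.03 0;-0.03 -0.26 0.9 0 0 -0.03 0;-0.03 -0.26 0.9 0 0 -0.03 0;-0.03 -0.26 0.9 0 0 -0.03 0;-0.03 -0.26 0.9 0 0 -0.03 0"
}}

```text
t: 3.3
position: [0.4858, 0.2294, 0.1242]
tcp_rot: [3.137, 0.039, -0.018]
contact_force: [-0.7, -0.8, -0.3]
finger_gap: 0.0005
```

```bash
python3 - <<'E'
from h import *
go([.4885,.236,.054],1.7)
c=cam('wrist')
p=c["pixels"].copy()
th=np.radians(1.7);R=np.array([[np.cos(th),-np.sin(th)],[np.sin(th),np.cos(th)]])
for x in(-51,0,51):
  for y in(-52.5,52.5):
    q=[[*( [.541,.185]+R@[x/1e3,(y+d)/1e3]),.062] for d in(-45,45)]
    a=proj(c,q).astype(int);cv2.line(p,tuple(map(int,a[0])),tuple(map(int,a[1])),(255,0,0),1)
save(p,"pics/w3.png")
E
```

```text
t 3.3 pos [0.4858 0.2294 0.1242] yaw 1.41 tilt [-0.0115 -0.0042] q6 1.84 F [-0.7 -0.8 -0.3] | deltas [ 0.018 -0.034  0.351] az -0.006
```

View pics/w3.png

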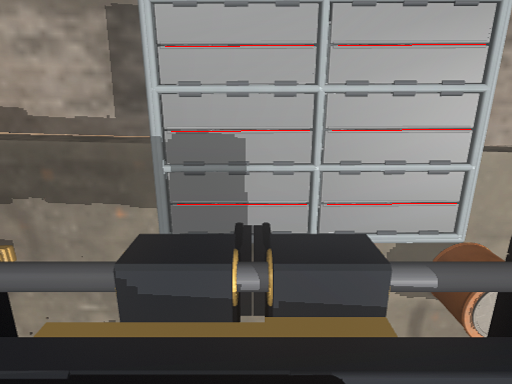

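The projected slits (red) lie on the crate's flap lines, so the crate pose is good enough. Descending into the first pocket.

Emit:
{"fn": "drive_tool", "kwargs": {
  "deltas": "0 0 0.15 0 0 -0.005 0;0 0 0.3 0 0 -0.005 0;0 0 0.3 0 0 -0.005 0"
}}

```text
t: 3.65
position: [0.4895, 0.2306, 0.0698]
tcp_rot: [3.14, 0.045, -0.004]
contact_force: [-0.2, -0.5, 1.0]
finger_gap: 0.0005
```

```bash
python3 -c "
from h import *
go([.4885,.236,.052],1.7)"
```

```text
t 3.65 pos [0.4895 0.2306 0.0698] yaw 1.64 tilt [-0.0024 -0.0015] q6 1.84 F [-0.2 -0.5  1. ] | deltas [-0.004 -0.027  0.089] az -0.001
```

Emit:
{"fn": "drive_tool", "kwargs": {
  "deltas": "0 -0.025 0.08 0 0 0 0;0 -0.025 0.1 0 0 0 0;0 -0.025 0.12 0 0 0 0;0 -0.025 0.12 0 0 0 0"
}}

```text
t: 4.05
position: [0.4909, 0.2383, 0.0494]
tcp_rot: [-3.141, -0.049, -0.004]
contact_force: [-4.1, -3.2, 13.1]
finger_gap: 0.0005
```

Pocket A (-x, +y) is taken: contact at tip z 0.0414 with 13 N. Next is the pocket at (0, +y).

Emit:
{"fn": "drive_tool", "kwargs": {
  "deltas": "0 0 -0.25 0 0 0 0;0 0 -0.25 0 0 0 0;0.245 0 -0.25 0 0 0 0;0.245 0 -0.25 0 0 0 0;0.245 0 -0.18 0 0 0 0"
}}

```text
t: 4.55
position: [0.5411, 0.24, 0.0844]
tcp_rot: [-3.14, -0.048, -0.007]
contact_force: [-0.1, 0.5, -0.1]
finger_gap: 0.0003
```

```bash
python3 -c "
from h import *
go([.5394,.2375,.047],1.7)"
```

```text
t 4.55 pos [0.5411 0.24   0.0844] yaw 1.74 tilt [0.0046 0.0014] q6 1.82 F [-0.1  0.5 -0.1] | deltas [-0.01   0.012  0.187] az 0.001
```

Emit:
{"fn": "drive_tool", "kwargs": {
  "deltas": "-0.01 0.012 0.14 0 0 0 0;-0.01 0.012 0.155 0 0 0 0;-0.01 0.012 0.17 0 0 0 0;-0.01 0.012 0.185 0 0 0 0;-0.01 0.012 0.185 0 0 0 0"
}}

```text
t: 5.05
position: [0.5352, 0.2366, 0.0492]
tcp_rot: [3.14, 0.05, -0.004]
contact_force: [-14.1, -6.9, 29.5]
finger_gap: 0.0004
```

This one is taken too. Next is (+x, +y).

Emit:
{"fn": "drive_tool", "kwargs": {
  "deltas": "0 0 -0.25 0 0 0 0;0 0 -0.25 0 0 0 0;0.26 0 -0.25 0 0 0 0;0.26 0 -0.25 0 0 0 0;0.26 0 -0.18 0 0 0 0"
}}

```text
t: 5.55
position: [0.5902, 0.239, 0.0827]
tcp_rot: [-3.14, -0.048, -0.005]
contact_force: [0.9, -0.2, -0.4]
finger_gap: 0.0004
```

```bash
python3 -c "
from h import *
go([.5904,.239,.048],1.7)"
```

```text
t 5.55 pos [0.5902 0.239  0.0827] yaw 1.74 tilt [0.0033 0.001 ] q6 1.8 F [ 0.9 -0.2 -0.4] | deltas [0.001 0.    0.174] az 0.001
```

Emit:
{"fn": "drive_tool", "kwargs": {
  "deltas": "0 0 0.13 0 0 0 0;0 0 0.145 0 0 0 0;0 0 0.16 0 0 0 0;0 0 0.172 0 0 0 0;0 0 0.172 0 0 0 0"
}}

```text
t: 6.05
position: [0.5879, 0.2386, 0.0472]
tcp_rot: [3.141, 0.049, -0.001]
contact_force: [-1.2, -0.9, -3.0]
finger_gap: 0.0007
```

No contact 2 mm below the hub-top level. Going deeper.

Emit:
{"fn": "drive_tool", "kwargs": {
  "deltas": "0.005 0 0.03 0 0 0 0;0.005 0 0.06 0 0 0 0"
}}

```text
t: 6.25
position: [0.5911, 0.2391, 0.0363]
tcp_rot: [-3.14, -0.048, -0.006]
contact_force: [-1.0, 0.0, 0.1]
finger_gap: 0.0006
```

Emit:
{"fn": "drive_tool", "kwargs": {
  "deltas": "0 0 0.02 0 0 0 0;0 0 0.05 0 0 0 0;0 0 0.075 0 0 0 0;0 0 0.075 0 0 0 0"
}}

```text
t: 6.65
position: [0.5888, 0.2385, 0.0189]
tcp_rot: [3.141, 0.048, -0.003]
contact_force: [0.5, 0.2, -0.9]
finger_gap: 0.0002
```

Pocket (+x, +y) is empty: the tip reached 0.011, which is 30 mm below hub-top level. Next is (+x, -y).

Emit:
{"fn": "drive_tool", "kwargs": {
  "deltas": "0 0 -0.2 0 0 0 0;0 0 -0.38 0 0 0 0;0 0.1 -0.38 0 0 0 0;0 0.35 -0.38 0 0 0 0;0 0.525 -0.38 0 0 0 0"
}}

```text
t: 7.15
position: [0.5928, 0.1322, 0.0966]
tcp_rot: [3.141, 0.05, 0.001]
contact_force: [1.0, -0.0, -0.7]
finger_gap: 0.0002
```

Emit:
{"fn": "drive_tool", "kwargs": {
  "deltas": "0 0 0 0 0 0 0"
}}

```text
t: 7.25
position: [0.593, 0.1297, 0.0962]
tcp_rot: [3.14, 0.042, -0.0]
contact_force: [-0.4, -0.2, -1.0]
finger_gap: 0.0005
```

```bash
python3 -c "
from h import *
go([.5936,.134,.048],1.7)"
```

```text
t 7.25 pos [0.593  0.1297 0.0962] yaw 1.54 tilt [-0.     -0.0013] q6 1.63 F [-0.4 -0.2 -1. ] | deltas [ 0.004 -0.022  0.241] az -0.004
```

Emit:
{"fn": "drive_tool", "kwargs": {
  "deltas": "0.004 -0.02 0.19 0 0 0 0;0.004 -0.02 0.21 0 0 0 0;0.004 -0.02 0.225 0 0 0 0;0.004 -0.02 0.238 0 0 0 0;0.004 -0.02 0.238 0 0 0 0"
}}

```text
t: 7.75
position: [0.5937, 0.1383, 0.0497]
tcp_rot: [-3.141, -0.049, -0.001]
contact_force: [-0.8, -0.8, -0.7]
finger_gap: 0.0005
```

Emit:
{"fn": "drive_tool", "kwargs": {
  "deltas": "0 0 0.01 0 0 0 0;0 0 0.02 0 0 0 0;0 0 0.02 0 0 0 0"
}}

```text
t: 8.05
position: [0.5948, 0.1385, 0.0494]
tcp_rot: [-3.141, -0.05, -0.004]
contact_force: [-11.3, -0.3, 23.5]
finger_gap: 0.0005
```

```bash
python3 -c "
from h import *
go([.5936,.134,.048],1.7)"
```

```text
t 8.05 pos [0.5948 0.1385 0.0494] yaw 1.81 tilt [0.0024 0.0004] q6 1.64 F [-11.3  -0.3  23.5] | deltas [-0.007  0.022  0.007] az 0.002
```

Taken. Next is (0, -y).

Emit:
{"fn": "drive_tool", "kwargs": {
  "deltas": "0 0 -0.25 0 0 0 0;0 0 -0.25 0 0 0 0;-0.26 0.02 -0.25 0 0 0 0;-0.26 0.02 -0.25 0 0 0 0;-0.26 0.02 -0.18 0 0 0 0"
}}

```text
t: 8.55
position: [0.5419, 0.1326, 0.082]
tcp_rot: [-3.141, -0.049, -0.006]
contact_force: [0.2, -0.1, 0.7]
finger_gap: 0.0004
```

```bash
python3 -c "
from h import *
go([.5426,.1325,.0475],1.7)"
```

```text
t 8.55 pos [0.5419 0.1326 0.082 ] yaw 1.8 tilt [0.0037 0.0005] q6 1.64 F [ 0.2 -0.1  0.7] | deltas [0.003 0.001 0.172] az 0.002
```

Emit:
{"fn": "drive_tool", "kwargs": {
  "deltas": "0.003 0 0.13 0 0 0 0;0.003 0 0.145 0 0 0 0;0.003 0 0.16 0 0 0 0;0.003 0 0.17 0 0 0 0;0.003 0 0.17 0 0 0 0"
}}

```text
t: 9.05
position: [0.5429, 0.1323, 0.0497]
tcp_rot: [3.141, 0.049, -0.001]
contact_force: [-11.3, -1.5, 20.4]
finger_gap: 0.0006
```

Taken, so by count (-x, -y) should be empty. I'll confirm it by probing.

Emit:
{"fn": "drive_tool", "kwargs": {
  "deltas": "0 0 -0.25 0 0 0 0;0 0 -0.25 0 0 0 0;-0.255 0 -0.25 0 0 0 0;-0.255 0 -0.25 0 0 0 0;-0.255 0 -0.18 0 0 0 0"
}}

```text
t: 9.55
position: [0.4924, 0.1309, 0.0841]
tcp_rot: [-3.141, -0.049, -0.007]
contact_force: [1.0, 0.4, 1.1]
finger_gap: 0.0003
```

```bash
python3 -c "
from h import *
go([.4916,.131,.0475],1.7)"
```

```text
t 9.55 pos [0.4924 0.1309 0.0841] yaw 1.78 tilt [0.0044 0.0005] q6 1.64 F [1.  0.4 1.1] | deltas [-0.005 -0.     0.183] az 0.002
```

Emit:
{"fn": "drive_tool", "kwargs": {
  "deltas": "-0.005 0 0.14 0 0 0 0;-0.005 0 0.155 0 0 0 0;-0.005 0 0.17 0 0 0 0;-0.005 0 0.185 0 0 0 0;-0.005 0 0.2 0 0 0 0"
}}

```text
t: 10.05
position: [0.4914, 0.1306, 0.0433]
tcp_rot: [-3.141, -0.048, -0.003]
contact_force: [0.3, -0.1, 0.4]
finger_gap: 0.0001
```

Emit:
{"fn": "drive_tool", "kwargs": {
  "deltas": "0 0 0.03 0 0 0 0;0 0 0.07 0 0 0 0;0 0 0.11 0 0 0 0;0 0 0.115 0 0 0 0;0 0 0.115 0 0 0 0"
}}

```text
t: 10.55
position: [0.4892, 0.1304, 0.0186]
tcp_rot: [3.141, 0.048, -0.004]
contact_force: [-0.8, -1.3, -2.2]
finger_gap: 0.0001
```

Empty too: the tip reached 0.011. Both free pockets are found, (+x, +y) at (0.590, 0.239) and (-x, -y) at (0.492, 0.131). Going to the die now.

Emit:
{"fn": "drive_tool", "kwargs": {
  "deltas": "0 0 -0.25 0 0 0 0;0 0 -0.5 0 0 0 0;0 0.25 -0.75 0 0 0 0.2;0 0.5 -0.9 0 0 0 0.6;0 0.75 -0.9 0 0 0 0.6"
}}

```text
t: 11.05
position: [0.496, 0.0046, 0.1985]
tcp_rot: [3.14, 0.052, 0.011]
contact_force: [1.2, -0.4, -1.0]
finger_gap: 0.0169
```

Emit:
{"fn": "drive_tool", "kwargs": {
  "deltas": "-0.05 0.9 0 0 0 0 0.6;-0.05 0.9 0 0 0 0 0.6;-0.05 0.9 0 0 0 0 0.6;-0.05 0.9 0 0 0 0 0.6;-0.05 0.9 0 0 0 0 0.6"
}}

```text
t: 11.55
position: [0.4893, -0.1788, 0.1945]
tcp_rot: [3.14, 0.041, 0.001]
contact_force: [0.9, 0.3, -0.7]
finger_gap: 0.0505
```

```bash
python3 - <<'E'
from h import *
go([.523,-.192,.2],1.7)
c=cam('wrist');p=c["pixels"]
np.savez("w4.npz",**{k:c[k] for k in("pixels","K","rvec","tvec")})
m=models.silhouettes(c,"hub_1_mid")
print([(np.round(x["bbox"],0).tolist(),round(x["confidence"],2)) for x in m])
save(cv2.resize(p[0:230,130:400],None,fx=2.6,fy=2.6,interpolation=2),"pics/w4.png")
E
```

```text
t 11.55 pos [ 0.4893 -0.1788  0.1945] yaw 1.49 tilt [ 0.0006 -0.0016] q6 1.04 F [ 0.9  0.3 -0.7] | deltas [ 0.167  0.07  -0.027] az -0.005
[([1.0, 94.0, 19.0, 191.0], 0.67), ([250.0, 131.0, 282.0, 167.0], 0.62)]
```

View pics/w4.png

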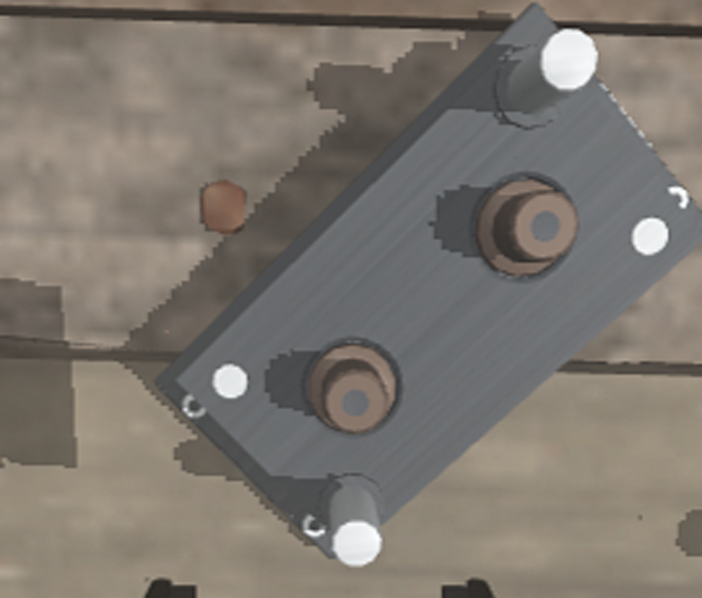

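Enlarged crop: the brown hub tops are at crop (545,226) and (355,401), i.e. pixels (339.6,86.9) and (266.5,154.2). The pillar tops are at (348.8,22.3) and (267.3,208.8).

```bash
python3 - <<'E'
from h import *
from scipy.optimize import least_squares
w1,w4=dict(np.load("w1.npz")),dict(np.load("w4.npz"))
for n,a,b in(("far",(277,112),(339.6,86.9)),("near",(231.5,156),(266.5,154.2)),("pilF",(278.5,74),(348.8,22.3)),("pilN",(232,199),(267.3,208.8))):
    f=lambda p:np.concatenate([(proj(w1,[p])-a).ravel(),(proj(w4,[p])-b).ravel()]);r=least_squares(f,[.55,-.2,.07])
    h=.089 if n[0]=="p" else .074
    print(n,"tri",np.round(r.x,4),np.round(r.fun,1),"@h",np.round(ray(w1,a,h)[:2],4),np.round(ray(w4,b,h)[:2],4))
go([.523,-.192,.2],1.7)
E
```

```text
far tri [ 0.5756 -0.2476  0.0712] [ 0.9  2.  -0.6 -1.4] @h [ 0.5779 -0.2462] [ 0.5744 -0.2475]
near tri [ 0.5161 -0.1917  0.0469] [ 0.8  3.5 -0.5 -2.5] @h [ 0.5257 -0.1925] [ 0.5185 -0.1909]
pilF tri [ 0.6187 -0.2459  0.0883] [ 0.2  0.2 -0.1 -0.2] @h [ 0.6189 -0.2456] [ 0.6185 -0.2458]
pilN tri [ 0.4735 -0.193   0.0844] [-0.1  0.6  0.1 -0.4] @h [ 0.4757 -0.1934] [ 0.4747 -0.1926]
t 11.65 pos [ 0.4893 -0.1753  0.194 ] yaw 1.65 tilt [-0.0001  0.0006] q6 1.05 F [-0.  -0.6  0.3] | deltas [ 0.166  0.088 -0.03 ] az -0.001
```

The pillars triangulate to z 0.084–0.088, and the die centre (0.547, -0.219) with yaw -44.7° predicts the hubs at (0.575, -0.2475) and (0.518, -0.191). That agrees with the close view. Taking the near hub first.

Emit:
{"fn": "drive_tool", "kwargs": {
  "deltas": "0.143 0.083 0.2 0 0 0 0.6;0.143 0.083 0.42 0 0 0 0.6;0.143 0.083 0.42 0 0 0 0.6;0.143 0.083 0.42 0 0 0 0.6"
}}

```text
t: 12.05
position: [0.518, -0.1888, 0.1096]
tcp_rot: [-3.139, -0.051, 0.004]
contact_force: [0.6, 0.4, 0.4]
finger_gap: 0.052
```

```bash
python3 -c "
from h import *
go([.5184,-.1911,.057],1.7)"
```

```text
t 12.05 pos [ 0.518  -0.1888  0.1096] yaw 1.86 tilt [-0.0026  0.0017] q6 1.05 F [0.6 0.4 0.4] | deltas [0.002 0.012 0.263] az 0.004
```

Emit:
{"fn": "drive_tool", "kwargs": {
  "deltas": "0.002 0.012 0.13 0 0 0 0.6;0.002 0.012 0.22 0 0 0 0.6;0.002 0.012 0.26 0 0 0 0.6;0.002 0.012 0.26 0 0 0 0.6"
}}

```text
t: 12.45
position: [0.5196, -0.1927, 0.0591]
tcp_rot: [3.141, 0.049, 0.001]
contact_force: [0.4, -0.1, -0.9]
finger_gap: 0.0523
```

Emit:
{"fn": "drive_tool", "kwargs": {
  "deltas": "0 0 0 0 0 0 0.1;0 0 0 0 0 0 0.1;0 0 0 0 0 0 0.1;0 0 0 0 0 0 0.1;0 0 0 0 0 0 0.1",
  "newtons": 30
}}

```text
t: 12.95
position: [0.5194, -0.1915, 0.0587]
tcp_rot: [-3.138, -0.047, -0.001]
contact_force: [-0.6, 3.7, 5.0]
finger_gap: 0.0211
```

```bash
python3 -c "
from h import *
go([.5184,-.1911,.057],1.7);print(manip.get_obs()['finger_gap'])"
```

```text
t 12.95 pos [ 0.5194 -0.1915  0.0587] yaw 1.71 tilt [0.0003 0.0032] q6 1.04 F [-0.6  3.7  5. ] | deltas [-0.005 -0.002  0.008] az 0.0
0.021072128670780142
```

Gripped (gap 21 mm). Lifting and moving to pocket (-x, -y).

Emit:
{"fn": "drive_tool", "kwargs": {
  "deltas": "0 0 -0.05 0 0 0 0.1;0 0 -0.2 0 0 0 0.1;0 0 -0.4 0 0 0 0.1;-0.05 -0.2 -0.6 0 0 0 0.1;-0.1 -0.45 -0.6 0 0 0 0.1",
  "newtons": 40
}}

```text
t: 13.45
position: [0.501, -0.1124, 0.1834]
tcp_rot: [3.137, 0.043, 0.014]
contact_force: [1.2, 0.2, -1.0]
finger_gap: 0.0209
```

Emit:
{"fn": "drive_tool", "kwargs": {
  "deltas": "0 -0.2 0 0 0 0 0.1;0 -0.4 0 0 0 0 0.1;0 -0.6 0 0 0 0 0.1;0 -0.8 0 0 0 0 0.1;0 -1 0 0 0 0 0.1"
}}

```text
t: 13.95
position: [0.4914, 0.0911, 0.1778]
tcp_rot: [3.141, 0.048, 0.001]
contact_force: [1.1, -0.7, -2.1]
finger_gap: 0.0209
```

```bash
python3 -c "
from h import *
go([.4922,.131,.12],1.7);print(manip.get_obs()['finger_gap'])"
```

```text
t 13.95 pos [0.4914 0.0911 0.1778] yaw 1.75 tilt [ 0.0005 -0.0005] q6 1.57 F [ 1.1 -0.7 -2.1] | deltas [ 0.01  -0.199  0.289] az 0.001
0.020936830629760587
```

Emit:
{"fn": "drive_tool", "kwargs": {
  "deltas": "0.01 -0.195 0.1 0 0 0 0.1;0.01 -0.195 0.3 0 0 0 0.1;0.01 -0.195 0.3 0 0 0 0.1;0.01 -0.195 0.3 0 0 0 0.1;0.01 -0.195 0.3 0 0 0 0.1"
}}

```text
t: 14.45
position: [0.4939, 0.1282, 0.1194]
tcp_rot: [3.141, 0.047, 0.004]
contact_force: [-0.1, -0.2, -1.6]
finger_gap: 0.0211
```

```bash
python3 - <<'E'
from h import *
go([.4922,.131,.045],1.7)
c=cam('wrist');p=c["pixels"].copy()
th=np.radians(1.7);R=np.array([[np.cos(th),-np.sin(th)],[np.sin(th),np.cos(th)]])
C=np.array([.541,.185])
for x in(-51,0,51):
    q=[[*(C+R@np.array([x/1e3,y/1e3])),.062] for y in(-102.5,-2.5,2.5,102.5)]
    for u in proj(c,q): cv2.circle(p,tuple(map(int,np.round(u))),2,(255,0,0),-1)
save(cv2.resize(p[0:300,60:500],None,fx=1.8,fy=1.8),"pics/w5.png")
E
```

```text
t 14.45 pos [0.4939 0.1282 0.1194] yaw 1.7 tilt [ 0.0026 -0.    ] q6 1.64 F [-0.1 -0.2 -1.6] | deltas [-0.009 -0.014  0.372] az 0.0
```

View pics/w5.png

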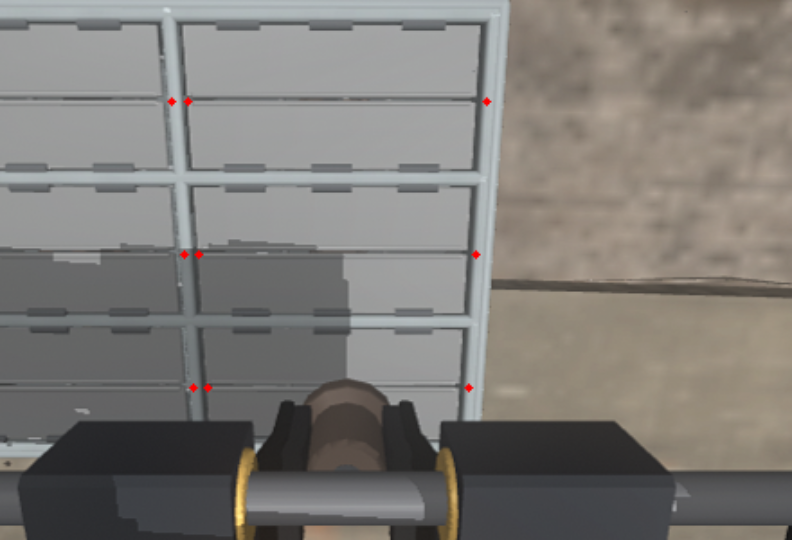

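The flap slits lie at crop rows 97, 253 and 385, about 1 mm beyond the red marks. The hub hangs upright over the right pocket. Lowering it.

Emit:
{"fn": "drive_tool", "kwargs": {
  "deltas": "-0.006 -0.02 0.08 0 0 0 0.1;-0.006 -0.02 0.16 0 0 0 0.1;-0.006 -0.02 0.24 0 0 0 0.1;-0.006 -0.02 0.32 0 0 0 0.1;-0.006 -0.02 0.38 0 0 0 0.1"
}}

```text
t: 15.0
position: [0.4927, 0.1322, 0.0425]
tcp_rot: [-3.141, -0.046, -0.004]
contact_force: [-0.5, -0.8, -0.9]
finger_gap: 0.0213
```

Emit:
{"fn": "drive_tool", "kwargs": {
  "deltas": "0 0 0.02 0 0 0 0.1;0 0 0.02 0 0 0 0.1"
}}

```text
t: 15.2
position: [0.4913, 0.1324, 0.0375]
tcp_rot: [3.141, 0.047, -0.0]
contact_force: [-0.7, -0.3, -2.3]
finger_gap: 0.0212
```

```bash
python3 -c "
from h import *
go([.4926,.1325,.027],1.7);print(manip.get_obs()['finger_gap'])"
```

```text
t 15.2 pos [0.4913 0.1324 0.0375] yaw 1.73 tilt [-0.0003 -0.0002] q6 1.65 F [-0.7 -0.3 -2.3] | deltas [ 0.007 -0.     0.053] az 0.001
0.02118296007081684
```

Emit:
{"fn": "drive_tool", "kwargs": {
  "deltas": "0.004 0 0.015 0 0 0 0.1;0.004 0 0.03 0 0 0 0.1;0.004 0 0.04 0 0 0 0.1;0.004 0 0.04 0 0 0 0.1"
}}

```text
t: 15.6
position: [0.492, 0.1329, 0.0294]
tcp_rot: [-3.141, -0.048, -0.0]
contact_force: [0.6, 0.3, -1.9]
finger_gap: 0.0209
```

Emit:
{"fn": "drive_tool", "kwargs": {
  "deltas": "0 0 0.008 0 0 0 0.1;0 0 0.012 0 0 0 0.1;0 0 0.012 0 0 0 0.1"
}}

```text
t: 15.9
position: [0.4919, 0.1329, 0.027]
tcp_rot: [3.141, 0.048, -0.0]
contact_force: [0.1, 0.2, -0.2]
finger_gap: 0.0211
```

Emit:
{"fn": "drive_tool", "kwargs": {
  "deltas": "0 0 0.003 0 0 0 0.1;0 0 0.005 0 0 0 0.1;0 0 0.005 0 0 0 0.1"
}}

```text
t: 16.2
position: [0.4921, 0.1329, 0.0267]
tcp_rot: [3.141, 0.048, -0.0]
contact_force: [-2.5, 0.7, 5.3]
finger_gap: 0.0209
```

Firm contact at the floor-plus-pad height, so the hub is inside the ribs. Releasing and rising.

Emit:
{"fn": "drive_tool", "kwargs": {
  "deltas": "0 0 0 0 0 0 0.45;0 0 0 0 0 0 0.45;0 0 0 0 0 0 0.45;0 0 0 0 0 0 0.45"
}}

```text
t: 16.6
position: [0.492, 0.1328, 0.026]
tcp_rot: [-3.141, -0.048, -0.0]
contact_force: [-0.3, 0.1, 0.1]
finger_gap: 0.0378
```

Emit:
{"fn": "drive_tool", "kwargs": {
  "deltas": "0 0 -0.1 0 0 0 0.45;0 0 -0.25 0 0 0 0.45;0 0 -0.45 0 0 0 0.45;0 0 -0.65 0 0 0 0.45;0 0.25 -0.85 0 0 0 0.55"
}}

```text
t: 17.1
position: [0.4937, 0.0963, 0.19]
tcp_rot: [-3.139, -0.055, -0.004]
contact_force: [1.0, -1.5, 0.7]
finger_gap: 0.0421
```

Emit:
{"fn": "drive_tool", "kwargs": {
  "deltas": "0.1 0.25 0 0 0 0 0.6;0.2 0.5 0 0 0 0 0.6;0.3 0.75 0 0 0 0 0.6;0.35 1 0 0 0 0 0.6;0.35 1 0 0 0 0 0.6"
}}

```text
t: 17.6
position: [0.5701, -0.1087, 0.1873]
tcp_rot: [3.14, 0.042, 0.001]
contact_force: [0.5, 0.2, 0.4]
finger_gap: 0.052
```

```bash
python3 -c "
from h import *
go([.5750,-.2475,.11],1.7);print(manip.get_obs()['finger_gap'])"
```

```text
t 17.6 pos [ 0.5701 -0.1087  0.1873] yaw 1.53 tilt [ 0.0007 -0.0018] q6 1.22 F [0.5 0.2 0.4] | deltas [0.005 0.694 0.388] az -0.004
0.0520461521982878
```

Emit:
{"fn": "drive_tool", "kwargs": {
  "deltas": "0.005 0.25 0 0 0 0 0.6;0.005 0.5 0 0 0 0 0.6;0.005 0.68 0.1 0 0 0 0.6;0.005 0.68 0.38 0 0 0 0.6;0.005 0.68 0.38 0 0 0 0.6"
}}

```text
t: 18.1
position: [0.5701, -0.2382, 0.1046]
tcp_rot: [-3.135, -0.045, 0.015]
contact_force: [-1.6, 1.2, -1.0]
finger_gap: 0.0521
```

Emit:
{"fn": "drive_tool", "kwargs": {
  "deltas": "0 0 0 0 0 0 0.6;0 0 0 0 0 0 0.6"
}}

```text
t: 18.3
position: [0.5756, -0.2392, 0.1131]
tcp_rot: [3.14, 0.05, 0.003]
contact_force: [1.0, 0.2, -0.1]
finger_gap: 0.0523
```

```bash
python3 - <<'E'
from h import *
go([.5750,-.2475,.058],1.7)
c=cam('wrist');print(np.round(proj(c,[[.575,-.2475,.074]]),0))
a=cv2.resize(c["pixels"][60:340,120:420],None,fx=1.3,fy=1.3)
t=cam("top");b=cv2.resize(t["pixels"][150:250,100:220],(400,364))
save(np.hstack([a,b]),"pics/w6.png")
E
```

```text
t 18.3 pos [ 0.5756 -0.2392  0.1131] yaw 1.84 tilt [ 0.0017 -0.0008] q6 1.02 F [ 1.   0.2 -0.1] | deltas [-0.005  0.041  0.276] az 0.003
[[264. 223.]]
```

View pics/w6.png

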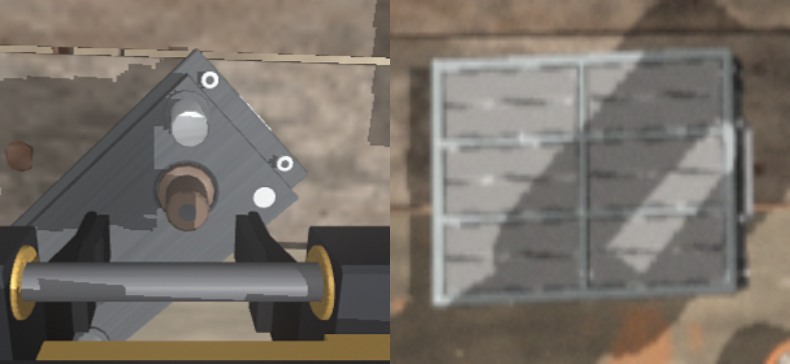

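The hub top is at px (264,223), exactly as predicted, and the top view shows all the flaps closed. Descending.

Emit:
{"fn": "drive_tool", "kwargs": {
  "deltas": "-0.003 0.041 0.06 0 0 0 0.6;-0.003 0.041 0.14 0 0 0 0.6;-0.003 0.041 0.22 0 0 0 0.6;-0.003 0.041 0.272 0 0 0 0.6;-0.003 0.041 0.272 0 0 0 0.6"
}}

```text
t: 18.9
position: [0.5726, -0.2472, 0.054]
tcp_rot: [-3.139, -0.048, 0.006]
contact_force: [0.6, -0.7, 0.3]
finger_gap: 0.0521
```

Emit:
{"fn": "drive_tool", "kwargs": {
  "deltas": "0 0 0 0 0 0 0.1;0 0 0 0 0 0 0.1;0 0 0 0 0 0 0.1;0 0 0 0 0 0 0.1;0 0 0 0 0 0 0.1",
  "newtons": 40
}}

```text
t: 19.4
position: [0.5744, -0.2479, 0.0574]
tcp_rot: [-3.141, -0.048, -0.001]
contact_force: [-0.3, -0.4, 1.3]
finger_gap: 0.021
```

```bash
python3 -c "
from h import *
go([.5750,-.2475,.058],1.7);print(manip.get_obs()['finger_gap'])"
```

```text
t 19.4 pos [ 0.5744 -0.2479  0.0574] yaw 1.76 tilt [0.0006 0.0001] q6 1.01 F [-0.3 -0.4  1.3] | deltas [ 0.003 -0.002 -0.003] az 0.001
0.020964279150756163
```

Emit:
{"fn": "drive_tool", "kwargs": {
  "deltas": "0 0 -0.05 0 0 0 0.1;0 0 -0.2 0 0 0 0.1;0 0 -0.4 0 0 0 0.1;0 -0.2 -0.6 0 0 0 0.1;0 -0.45 -0.6 0 0 0 0.1"
}}

```text
t: 19.9
position: [0.5748, -0.1656, 0.1836]
tcp_rot: [3.136, 0.042, 0.016]
contact_force: [1.4, 1.3, -0.1]
finger_gap: 0.021
```

Emit:
{"fn": "drive_tool", "kwargs": {
  "deltas": "0.05 -0.2 0 0 0 0 0.1;0.05 -0.4 0 0 0 0 0.1;0.05 -0.6 0 0 0 0 0.1;0.05 -0.8 0 0 0 0 0.1;0.05 -1 0 0 0 0 0.1"
}}

```text
t: 20.4
position: [0.5751, 0.0388, 0.1773]
tcp_rot: [3.141, 0.048, 0.001]
contact_force: [0.3, 0.6, -1.6]
finger_gap: 0.021
```

Emit:
{"fn": "drive_tool", "kwargs": {
  "deltas": "0.05 -0.2 0 0 0 0 0.1;0.05 -0.4 0 0 0 0 0.1;0.05 -0.6 0 0 0 0 0.1;0.05 -0.8 0 0 0 0 0.1;0.05 -0.9 0 0 0 0 0.1"
}}

```text
t: 20.9
position: [0.5792, 0.2207, 0.1772]
tcp_rot: [-3.14, -0.052, -0.001]
contact_force: [0.3, -0.3, -1.1]
finger_gap: 0.021
```

```bash
python3 -c "
from h import *
go([.5914,.240,.12],1.7);print(manip.get_obs()['finger_gap'])"
```

```text
t 20.9 pos [0.5792 0.2207 0.1772] yaw 1.9 tilt [0.0004 0.0009] q6 1.77 F [ 0.3 -0.3 -1.1] | deltas [ 0.064 -0.094  0.286] az 0.004
0.021032813240215876
```

Emit:
{"fn": "drive_tool", "kwargs": {
  "deltas": "0.064 -0.094 0.1 0 0 0 0.1;0.064 -0.094 0.28 0 0 0 0.1;0.064 -0.094 0.28 0 0 0 0.1;0.064 -0.094 0.28 0 0 0 0.1;0.064 -0.094 0.28 0 0 0 0.1"
}}

```text
t: 21.4
position: [0.5932, 0.2365, 0.1227]
tcp_rot: [-3.141, -0.047, -0.004]
contact_force: [0.9, 0.1, -0.7]
finger_gap: 0.0211
```

```bash
python3 - <<'E'
from h import *
go([.5914,.240,.045],1.7)
c=cam('wrist');save(cv2.resize(c["pixels"][30:330,60:500],None,fx=1.8,fy=1.8),"pics/w7.png")
E
```

```text
t 21.4 pos [0.5932 0.2365 0.1227] yaw 1.73 tilt [0.0025 0.0006] q6 1.8 F [ 0.9  0.1 -0.7] | deltas [-0.009 -0.017  0.389] az 0.001
```

View pics/w7.png

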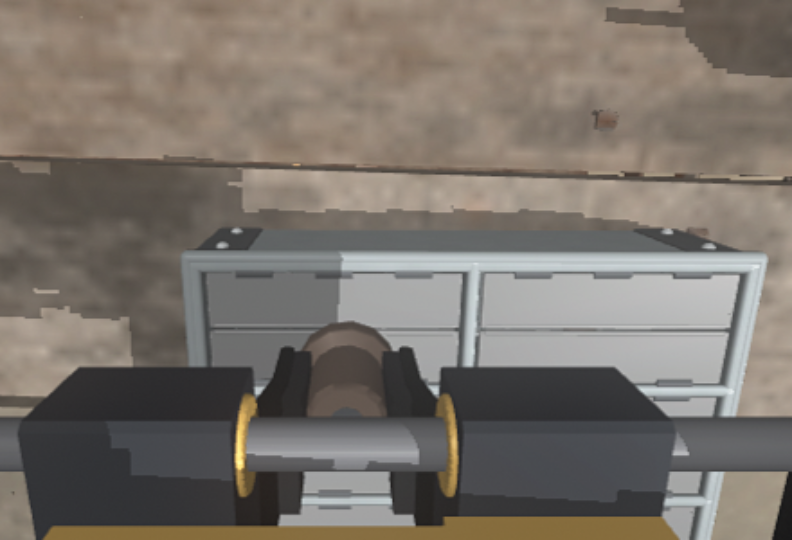

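The hub is upright over pocket (+x, +y), which spans crop columns 205–463, so its centre is about 2 mm further to +y than planned. I'm aiming for y 0.2415 and lowering.

Emit:
{"fn": "drive_tool", "kwargs": {
  "deltas": "-0.008 -0.024 0.08 0 0 0 0.1;-0.008 -0.024 0.16 0 0 0 0.1;-0.008 -0.024 0.24 0 0 0 0.1;-0.008 -0.024 0.32 0 0 0 0.1;-0.008 -0.024 0.4 0 0 0 0.1"
}}

```text
t: 21.95
position: [0.5896, 0.2412, 0.0383]
tcp_rot: [3.141, 0.048, -0.002]
contact_force: [0.4, -0.1, -0.1]
finger_gap: 0.0208
```

Emit:
{"fn": "drive_tool", "kwargs": {
  "deltas": "0 0 0.02 0 0 0 0.1;0 0 0.02 0 0 0 0.1"
}}

```text
t: 22.15
position: [0.5885, 0.2409, 0.0342]
tcp_rot: [3.14, 0.048, -0.007]
contact_force: [-4.8, -0.8, -5.6]
finger_gap: 0.0206
```

```bash
python3 -c "
from h import *
go([.5914,.2415,.0254],1.7);print(manip.get_obs()['finger_gap'])"
```

```text
t 22.15 pos [0.5885 0.2409 0.0342] yaw 1.76 tilt [-0.0044 -0.0012] q6 1.8 F [-4.8 -0.8 -5.6] | deltas [ 0.015 -0.003  0.044] az 0.001
0.02056965371222417
```

Emit:
{"fn": "drive_tool", "kwargs": {
  "deltas": "0.006 0 0.015 0 0 0 0.1;0.006 0 0.022 0 0 0 0.1;0.006 0 0.022 0 0 0 0.1"
}}

```text
t: 22.45
position: [0.5923, 0.2416, 0.0328]
tcp_rot: [-3.141, -0.048, -0.002]
contact_force: [-0.4, -0.2, -2.9]
finger_gap: 0.021
```

Emit:
{"fn": "drive_tool", "kwargs": {
  "deltas": "0 0 0.006 0 0 0 0.1;0 0 0.01 0 0 0 0.1;0 0 0.01 0 0 0 0.1"
}}

```text
t: 22.75
position: [0.5919, 0.2417, 0.0306]
tcp_rot: [-3.141, -0.048, -0.001]
contact_force: [-0.5, 0.5, -0.7]
finger_gap: 0.0209
```

Emit:
{"fn": "drive_tool", "kwargs": {
  "deltas": "0 0 0.01 0 0 0 0.1;0 0 0.018 0 0 0 0.1;0 0 0.018 0 0 0 0.1"
}}

```text
t: 23.05
position: [0.5912, 0.2415, 0.0261]
tcp_rot: [3.141, 0.048, -0.001]
contact_force: [0.1, -0.5, 0.0]
finger_gap: 0.0212
```

Emit:
{"fn": "drive_tool", "kwargs": {
  "deltas": "0 0 0.004 0 0 0 0.1;0 0 0.006 0 0 0 0.1;0 0 0.006 0 0 0 0.1"
}}

```text
t: 23.35
position: [0.5915, 0.2415, 0.0254]
tcp_rot: [-3.141, -0.048, -0.0]
contact_force: [-0.6, -1.2, 1.5]
finger_gap: 0.0212
```

Emit:
{"fn": "drive_tool", "kwargs": {
  "deltas": "0 0 0.003 0 0 0 0.1;0 0 0.003 0 0 0 0.1"
}}

```text
t: 23.55
position: [0.5916, 0.2415, 0.0254]
tcp_rot: [3.141, 0.048, -0.0]
contact_force: [-2.7, -0.7, 4.6]
finger_gap: 0.0207
```

On the floor at the expected height. Releasing and moving clear.

Emit:
{"fn": "drive_tool", "kwargs": {
  "deltas": "0 0 0 0 0 0 0.45;0 0 0 0 0 0 0.45;0 0 0 0 0 0 0.45;0 0 0 0 0 0 0.45;0 0 0 0 0 0 0.45"
}}

```text
t: 24.05
position: [0.5914, 0.2415, 0.0245]
tcp_rot: [3.141, 0.048, -0.0]
contact_force: [1.4, -0.2, -0.6]
finger_gap: 0.0389
```

Emit:
{"fn": "drive_tool", "kwargs": {
  "deltas": "0 0 -0.1 0 0 0 0.45;0 0 -0.25 0 0 0 0.45;0 0 -0.45 0 0 0 0.45;0 0 -0.65 0 0 0 0.45;0 0 -0.9 0 0 0 0.45"
}}

```text
t: 24.55
position: [0.5902, 0.2412, 0.2044]
tcp_rot: [3.14, 0.048, -0.005]
contact_force: [1.1, 0.7, -1.5]
finger_gap: 0.0393
```

Emit:
{"fn": "drive_tool", "kwargs": {
  "deltas": "-0.6 0 -0.3 0 0 0 0.45;-0.6 0 -0.3 0 0 0 0.45;-0.6 0 -0.3 0 0 0 0.45;-0.6 0 -0.3 0 0 0 0.45;-0.6 0 -0.3 0 0 0 0.45"
}}

```text
t: 25.05
position: [0.4717, 0.238, 0.2655]
tcp_rot: [-3.141, -0.049, -0.004]
contact_force: [0.0, -0.1, -0.4]
finger_gap: 0.0388
```

```bash
python3 - <<'E'
from h import *
go([.5,.24,.26],1.7)
c=cam('wrist');t=cam("top")
a=cv2.resize(c["pixels"][0:240,60:460],(400,240));b=cv2.resize(t["pixels"][90:290,90:390],(390,260))
a=cv2.copyMakeBorder(a,0,20,0,0,cv2.BORDER_CONSTANT)
save(np.hstack([a,b]),"pics/w8.png")
for n in("tin_mid","cup_mid","hub_1_mid"): print(n,[(np.round(x["bbox"]).tolist(),round(x["confidence"],2)) for x in models.silhouettes(t,n)])
E
```

```text
t 25.05 pos [0.4717 0.238  0.2655] yaw 1.8 tilt [0.0022 0.0006] q6 1.86 F [ 0.  -0.1 -0.4] | deltas [ 0.142 -0.005  0.028] az 0.002
tin_mid [([210.0, 241.0, 241.0, 270.0], 0.93), ([110.0, 166.0, 209.0, 233.0], 0.27), ([162.0, 177.0, 198.0, 188.0], 0.24)]
cup_mid [([215.0, 109.0, 247.0, 138.0], 0.83), ([160.0, 175.0, 199.0, 186.0], 0.41)]
hub_1_mid [([158.0, 165.0, 198.0, 176.0], 0.5)]
```

View pics/w8.png

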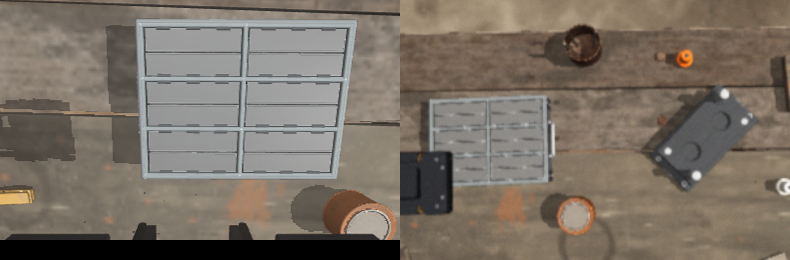

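The final look shows all the flaps closed and both die cavities empty. The tin and cup are within a pixel or two of where they started in the top view, and the robot is clear. Handing in.

```bash
python3 -c "
from h import *
print(manip.close_job())"
```

```text
the job is handed in; nothing more can be done
None
```

Both hubs are stored, each in its own empty pocket, and the job was handed in at about 25 s.

- **Probing:** before touching the die I pushed the closed fingers through the flaps of all six pockets. Four stopped at hub-top height, with the tip at about 41 mm. The pockets I call (+x, +y) and (-x, -y), going by world directions, let the tip down to about 11 mm, roughly 30 mm deeper than a hub would.
- **Placing:** the near hub in the die went into (-x, -y) and the far hub into (+x, +y). Each was lowered until the contact force rose to about 5 N at floor-plus-pad height, so they are standing inside the ribs, then released without dropping.
- **Last checks:** the wrist and top pictures show all the flaps closed, the die empty and the arm clear. The cup and tin are where they started to within a pixel or two. The hubs can't be seen under the flaps, so that they stand upright is judged from the contact heights.
- **Disagreements:**
  - The first height measurement of the near hub was off (47–53 mm against 74 mm), so I relied on the die's pillars and a closer view instead.
  - One probe press reached about 33 N in total at the fingertips, 29.5 N of it vertical.
  - In the last check the hub detector gave one low-confidence hit (0.5) on a crate flap. I took it as false because the hubs are hidden.

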